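# Slide mounted wood cores along the fence under the microscope lens

## Robot

A 6-joint arm with a two-finger parallel gripper is mounted at the origin on the work surface. World frame = base frame: x ahead of the robot, y to its left, z up, the work surface at z = 0. Lengths are in mm, angles in rad, forces in N, time in s.
With the tool pointing down it reaches from about 350 to 975 mm from the base axis. Payload 7.1 kg.
Tool frame: the origin (TCP) lies on the mounting face of the last link; the fingertips stand 182 mm ahead of it and the grasp point (between the pads) lies 163 mm ahead of it; z points along the fingers, y is the direction in which the jaws open and shut (so a half turn about z gives the same grasp; the last joint's range is limited). The gripper opens to 88 mm and grips with 3 to 60 N. Pads are 20 mm wide; open, the fingers measure 115 mm over their backs; the gripper's body (75 mm by 178 mm) begins 61 mm behind the grasp point.
Start: joints at [-1.177, 0.423, 1.63, -0, 1.089, -0.019], TCP at [250.751, -572.478, 404.675] pointing down, gripper open.
Joint ranges: [-3, 3], [-0.9, 2.11], [0.09, 2.58], [-1.31, 4.45], [0.11, 2.69], [-2.54, 2.54]. Speed limits (rad/s): [2.39, 2.39, 3.01, 3.14, 3.14, 3.14].

## Interface

Orientations are given as a rotation vector (axis times angle).
In Python, from workcell import ctrl, optics, nets gives the robot as it stands.
- The arm moves only by the tool send_rows, never from a script. Its argument "rows" is a list of rows, each an object with "offset": the shift along the tool's x, y, z in m, a list of three; "twist": the turn, a rotation vector about the tool's x, y, z in degrees, a list of three. A call has exactly 5 rows; each row shifts and turns the pose as measured when the row begins, along the tool's axes as they then stand; what a row does not reach is not made up. A row lasts 1/12 s, in which the tool goes at most 41.7 mm and 7.16 degrees, less where a joint would pass 70% of its speed; a pose out of reach is approached as far as the arm can. A call is refused whole if a number of a shift passes 0.0417 or a number of a turn 7.16, either way. A call with a gripper value outside its range is refused whole. "gripper" is the finger opening in m, from 0 to 0.0878, set as the call begins (left out, the last holds). The fingers move at their own pace and stop on an object; the grip force is fixed at half the most. Time passes only in rows, so rows that do not move let the fingers close, or fill a call up. It gives the time, the measured TCP pose, the force and the opening at its end, in the units of the state.
- ctrl.get_obs(): the state, without advancing time (a new reading comes with each control period).
- optics.get_image(name): name is "scene" or "top" or "wrist"; returns (picture, depth): 384x512x3 uint8, blue, green, red; 384x512 float32, mm along the optical axis (not along the pixel's ray), 0 where there is no reading.
- optics.camera_info(name): a dict with "K" (3x3 intrinsics, pixels), "k1" (the pictures are not rectified: a ray, as slopes to the right and down, at radius r is drawn at 1 + k1 r^2 times it, then the intrinsics apply), "pose" (4x4, takes a point from camera to world coordinates). Camera axes: x right, y down, z forward; pixel columns grow to the right and rows downward; lengths in mm; the calibration is good to about 2 mm. A picture is of the moment at which its call begins: read the wrist's pose just before it. camera_info takes no time and is no camera call; for the wrist camera it gives the pose at the moment of the call.
- ctrl.close_job(): hands the job in, once; it reports no verdict.
Trained networks look in the newest picture that a camera, given by its name, has taken for a name from the list of things; names that differ only in an ending like _2 or _b are one class to them, and where a whole thing is asked for, a point or a joint stands for the part that bears it (a point fixed in the world has none). Each returns a list of dicts, best first, with "conf" (0 to 1); they miss things now and then, are a little off and sometimes report something else, mostly with a low value. They report only what shows in the picture. A call takes as long as a camera call. They do not tell look-alikes from the thing itself.
- nets.spot_in(camera, label): "extent" ([left, top, right, bottom] in pixels, round what is visible of it).
- nets.spot_point(camera, label): "position" ([column, row] in pixels: a listed point, or the origin of a listed thing).
The state is a dict: "t": time; "qpos": joint angles; "qvel": joint speeds; "joint_torque": joint torques, N m; "ee_pos": TCP position; "orientation": TCP orientation; "ft_force": force on the tool from outside, world axes, zero at the start; "moment": the same for the moment, N m; "width": finger opening in mm.
Only numpy, scipy, OpenCV 4.12 (cv2) and the standard library are available. Lean on these libraries where they do the work, as an engineer would, in place of code of your own. Each camera call takes 0.05 s, during which the arm holds its last target. There are 200 camera calls.

## Task

Bring the mounted wood cores that lie on the microscope's specimen table into viewing position: square the mount up against the long fence and slide it along, under the lens, until its leading end is home against the end stop. Nothing may touch the lens head, and leave the other things where they are.

Things in the scene. Friction and masses are not known exactly. Their poses are not given: they have to be found in the camera images.
- scope: Digital microscope on its stand, fixed. Origin on the bench top, straight below the lens axis; z up, x along the specimen table from the loading end towards the end stop, y away from the column. Black column with knobs: |x| up to 92 mm, y = -145 mm and beyond, 445 mm tall. Base under the table: 46 mm high, reaches y = +155 mm.
- table_top (a point): Point on the top of the dark steel specimen table of the scope, at (-90, 30, 120) mm in the scope's axes (120 mm above the bench), the centre of the flat top, which measures 400 mm along x and 180 mm along y and is 16 mm thick. Axes as the scope's.
- fence (a point): Middle of the lower edge of the long aluminium fence's guiding face, on the table top at (-116.5, -16, 120) mm in the scope's axes. The face looks to the scope's +y. The fence is 15 mm high, 10 mm thick and 327 mm long, along x. Axes as the scope's.
- stop (a point): Foot of the aluminium end stop's face, on the table top at (35, 0, 120) mm in the scope's axes. The face looks to the scope's -x (to the loading end). The stop is 15 mm high, 14 mm thick, from y = -26 to +30 mm. Axes as the scope's.
- lens_head: Lens, ring light and camera, fixed, same origin and axes as scope. Lowest is the round ring light, 56 mm across about the z axis, underside 30 mm above the specimen table (clears the cores by about 14 mm); above it a lens and camera 46 mm across up to 430 mm high, held by a 76 mm clamp ring at 260-271 mm and an arm 45 mm wide from the column (at -y), above 257 mm.
- core_mount: The core mount, loose: pale wooden strip on a thin steel sole, 160 mm long (its x), 32 wide (y), 14 high (z), two 5 mm wood cores let into its top, 2 mm proud; about 170 g. Origin at the centre of its underside. It starts on the specimen table, its leading end short of the lens, askew by up to 12 degrees, 20 to 45 mm out (+y) from its place along the fence. Both ends are alike.
- home (a point): Fixed point of the scope, at (-45, 0, 120) mm in the scope's axes: where the centre of the core mount's underside lies when the mount is flush with the fence and home against the stop (long axis along the scope's x).
- lens_cap: Black lens cap, disc 48 mm across, 12 mm high, lying on the front part of the specimen table beside the lens. Bystander, origin at the centre of its underside.
- loupe: Folding steel loupe, 57 mm long, 28 mm wide, 12 mm high, lying on the front part of the specimen table. Bystander, origin at the underside of its case.
- console: Black and grey joystick console, 110 by 190 mm, keys at 40 mm, stick up to 84 mm high, on the bench. Bystander, origin at the centre of its underside.
- mouse: Black computer mouse, 100 by 58 mm, 31 mm high, on the bench. Bystander, origin at the centre of its underside.
- slice_big: Round slice of a stem with bark, 120 mm across, 26 mm high, on the bench. Bystander, origin at the centre of its underside.
- slice_small: Round slice of a stem, 92 mm across, 22 mm high, lying on the big slice. Bystander, origin at the centre of its underside.
- dish: Glass dish, 90 mm across, 14 mm high, on the bench. Bystander, origin at the centre of its underside.
- tweezers: Steel tweezers, 125 mm long, lying flat on the bench. Bystander, origin at the middle.
- brush: Small brush, 170 mm long, lying on the bench. Bystander.
There are look-alikes about, which are no part of the job. Leave any red look-alike of the core_mount alone.

How it is judged:
By the outcome, as a careful person would: the job done as asked, in the order asked, and still so for the second after the job is handed in, with the robot touching nothing.
It also fails if it takes over 48 s, if anything falls off the work surface, if the arm or the gripper's body presses on something with over 40 N, if the wrist force passes 120 N, or if a joint passes its speed limit or range.

## Working session

There is one attempt and no reset: what is moved stays moved. The work goes in short steps, Python scripts to look and compute and a tool call to move; the robot and the scene stay as the last step left them, time stands still between calls to the robot, and variables do not carry over. Pictures are saved under pics/ and viewed, about 8 in all and at most 12, crops included, and the job is handed in when it is done.

Besides the shell and the picture viewer there is one more tool, called after "Call:" in YAML: its name, and indented under it one key for each argument. send_rows: Moves the arm, as the interface text tells. Its arguments: {"type":"object","properties":{"rows":{"type":"array"},"gripper":{"type":"number"}},"required":["rows"]}

```bash
ls; mkdir -p pics; cat > h.py <<'E'
import numpy as np, cv2
from scipy.spatial.transform import Rotation as R
from workcell import ctrl, optics, nets
def ray(ci,px):
    K=np.array(ci["K"]);k1=ci["k1"]
    d=np.array([(px[0]-K[0,2])/K[0,0],(px[1]-K[1,2])/K[1,1]]);u=d.copy()
    for _ in range(20): u=d/(1+k1*(u@u))
    return u
def at_depth(ci,px,z):
    u=ray(ci,px);P=np.array(ci["pose"]);return (P@np.array([u[0]*z,u[1]*z,z,1]))[:3]
def at_z(ci,px,h):
    u=ray(ci,px);P=np.array(ci["pose"]);d=P[:3,:3]@np.array([u[0],u[1],1]);o=P[:3,3];return o+d*(h-o[2])/d[2]
def proj(ci,p):
    P=np.linalg.inv(np.array(ci["pose"]));c=P[:3,:3]@np.array(p,float)+P[:3,3];u=c[:2]/c[2];u=u*(1+ci["k1"]*(u@u));K=np.array(ci["K"])
    return np.array([K[0,0]*u[0]+K[0,2],K[1,1]*u[1]+K[1,2]])
E
python3 - <<'E'
from h import *
ims=[]
for c in ["scene","top"]:
    im,d=optics.get_image(c);cv2.imwrite(f"pics/{c}0.png",im);np.save(f"pics/{c}0.npy",d);ci=optics.camera_info(c)
    print(c,np.round(ci["pose"],3).tolist(),ci["k1"],np.round(ci["K"],1).tolist())
    for l in ["core_mount","scope","lens_head","lens_cap","loupe"]:
        print(l,[(np.round(r["extent"]).tolist(),round(r["conf"],2)) for r in nets.spot_in(c,l)])
    for l in ["home","stop","fence","table_top","core_mount","scope"]:
        for r in nets.spot_point(c,l)[:2]: print(l,np.round(r["position"],1),round(r["conf"],2))
    ims.append(im)
cv2.imwrite("pics/a.png",cv2.resize(np.vstack(ims),None,fx=.78,fy=.78) )
print(ctrl.get_obs())
E
```

```text
pics
scene [[-0.841, 0.426, -0.333, 929.187], [0.54, 0.678, -0.498, 536.29], [0.013, -0.599, -0.801, 973.248], [0.0, 0.0, 0.0, 1.0]] -0.032483346983004834 [[386.5, 0.0, 253.3], [0.0, 386.5, 186.5], [0.0, 0.0, 1.0]]
core_mount [([244.0, 190.0, 297.0, 229.0], 0.94), ([256.0, 136.0, 279.0, 175.0], 0.92)]
scope [([350.0, 235.0, 410.0, 257.0], 0.59), ([129.0, 73.0, 334.0, 305.0], 0.56)]
lens_head [([168.0, 143.0, 232.0, 236.0], 0.81)]
lens_cap []
loupe [([229.0, 252.0, 245.0, 272.0], 0.8), ([126.0, 71.0, 333.0, 305.0], 0.39)]
home [236.  219.2] 0.56
home [214.  266.9] 0.43
stop [203.7 234.9] 0.9
stop [236.5 111.8] 0.34
fence [251.5 204.5] 0.93
fence [389.8 289.1] 0.5
table_top [254.2 222.4] 0.81
table_top [236.1 224.1] 0.73
core_mount [264.3 158.8] 0.87
core_mount [269.3 207.5] 0.74
scope [221.9 252.5] 0.95
top [[-0.001, -0.998, 0.058, 482.915], [-1.0, 0.001, 0.009, -6.519], [-0.009, -0.058, -0.998, 1339.162], [0.0, 0.0, 0.0, 1.0]] -0.02698594386650171 [[399.5, 0.0, 252.6], [0.0, 399.5, 186.3], [0.0, 0.0, 1.0]]
core_mount [([280.0, 206.0, 312.0, 249.0], 0.93), ([217.0, 154.0, 234.0, 206.0
[... 407 characters left out ...]
mount [227.4 179. ] 0.62
scope [231.8 135.5] 0.93
{'t': 1.2, 'qpos': array([-1.17697621e+00,  4.23108904e-01,  1.62990354e+00,  5.20887729e-05,
        1.08854975e+00, -1.90234575e-02]), 'qvel': array([ 0.00031637,  0.00089023, -0.00171078, -0.00012905,  0.00029947,
       -0.001464  ]), 'joint_torque': array([ 3.44733107e-04, -5.44584417e+01, -2.74046749e+01,  6.44911313e-02,
        1.67675049e-02, -9.38553939e-06]), 'ee_pos': array([ 250.77182896, -572.47465474,  404.6681043 ]), 'orientation': array([3.07488532e+00, 6.43856087e-01, 8.01346958e-05]), 'ft_force': array([0.62399723, 0.67486317, 0.53723771]), 'moment': array([ 0.01220332, -0.01007028,  0.02328031]), 'width': 87.6450384837508}
```

View pics/a.png

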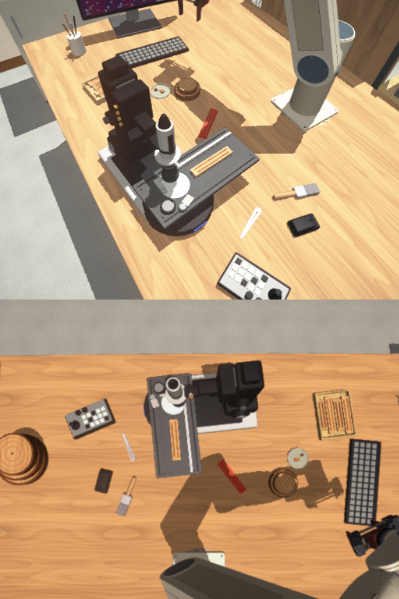

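The pale strip on the steel table (top camera about (225,180)) is the mount. The red strip on the bench at about (297,227) is the look-alike, and the pale framed rack at top right is not it either. Next I fit the scope pose and take a close crop.

```bash
python3 - <<'E'
from h import *
top=cv2.imread("pics/top0.png");ci=optics.camera_info("top");cs=optics.camera_info("scene")
L={"home":(-45,0,120),"stop":(35,0,120),"fence":(-116.5,-16,120),"table_top":(-90,30,120),"scope":(0,0,0)}
T={"home":(231.9,145.7),"stop":(226,119.9),"fence":(239.3,167.4),"table_top":(225.5,161.2),"scope":(231.8,135.5)}
S={"stop":(203.7,234.9),"fence":(251.5,204.5),"table_top":(254.2,222.4),"scope":(221.9,252.5),"home":(236,219.2)}
A=[];B=[]
for c,D in((ci,T),(cs,S)):
    for k,p in D.items(): w=at_z(c,p,L[k][2]); print(k,w.round(1)); A.append(L[k][:2]);B.append(w[:2])
from scipy.optimize import least_squares
A=np.array(A,float);B=np.array(B)
f=lambda v:(A@np.array([[np.cos(v[2]),-np.sin(v[2])],[np.sin(v[2]),np.cos(v[2])]]).T+v[:2]-B)
r=least_squares(lambda v:f(v).ravel(),[640,60,0],loss="soft_l1",f_scale=5);print(r.x,np.degrees(r.x[2]));print(f(r.x).round(1))
a=cv2.resize(top[75:235,160:350],None,fx=4,fy=4,interpolation=cv2.INTER_CUBIC)
cv2.imwrite("pics/b.png",a)
E
```

```text
home [679.4  67.8 120. ]
stop [759.9  86.3 120. ]
fence [612.2  45.  120. ]
table_top [631.4  87.4 120. ]
scope [733.5  75.6   0. ]
stop [762.8  67.2 120. ]
fence [611.2  53.5 120. ]
table_top [635.3 104.1 120. ]
scope [723.2  77.8   0. ]
home [669.9  70.8 120. ]
[7.25468307e+02 7.53517310e+01 9.75868755e-02] 5.591316104394133
[[ 1.3  3.1]
 [ 0.4 -7.5]
 [-1.1  3.1]
 [ 1.5  9.1]
 [-8.1 -0.2]
 [-2.5 11.5]
 [-0.1 -5.4]
 [-2.3 -7.7]
 [ 2.3 -2.4]
 [10.8  0.2]]
```

View pics/b.png

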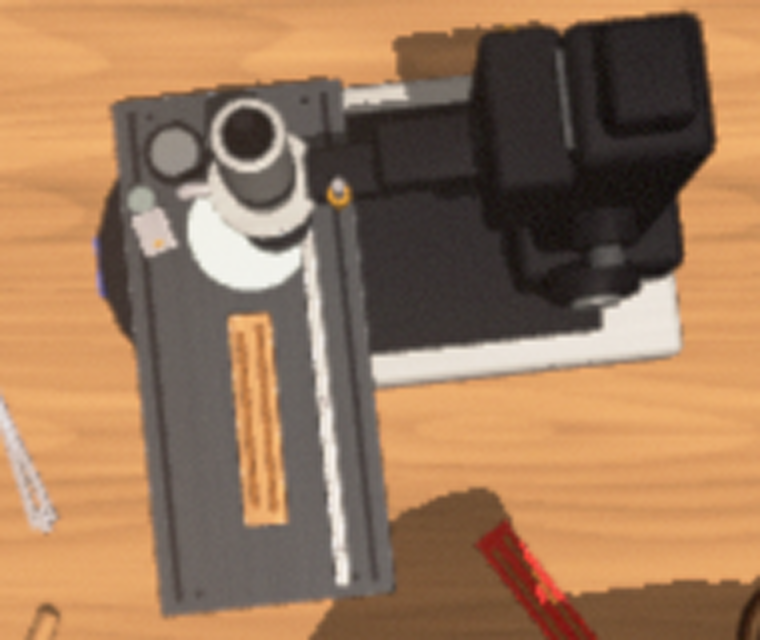

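The crop shows the table corners at about (113,102), (340,80), (393,590) and (163,612). The pale two-core mount has corners at (228,317) to (287,522). The cap (173,150) and loupe (155,225) lie beside the lens, and the loading half of the table is free.

```bash
cat >> h.py <<'E'
from scipy.optimize import least_squares
def rot(a): return np.array([[np.cos(a),-np.sin(a)],[np.sin(a),np.cos(a)]])
def fit2(A,B,x0=(730,75,.1)):
    A=np.array(A,float);B=np.array(B,float)
    r=least_squares(lambda v:(A@rot(v[2]).T+v[:2]-B).ravel(),x0);return r.x,r.fun.reshape(-1,2)
E
python3 - <<'E'
from h import *
ci=optics.camera_info("top")
c=lambda p:(p[0]/4+160-.375,p[1]/4+75-.375)
t=[at_z(ci,c(p),120)[:2] for p in [(113,102),(340,80),(393,590),(163,612)]]
v,e=fit2([(110,120),(110,-60),(-290,-60),(-290,120)],t);print("scope",v,np.degrees(v[2]));print(e.round(1))
m=[at_z(ci,c(p),134)[:2] for p in [(228,317),(270,313),(287,522),(244,526)]]
w,e=fit2([(80,16),(80,-16),(-80,-16),(-80,16)],m,(600,80,.1));print("mount",w,np.degrees(w[2]));print(e.round(1))
print("in scope",rot(-v[2])@(w[:2]-v[:2]),np.degrees(w[2]-v[2]))
for p in [(303,245),(335,585)]: print("fence",rot(-v[2])@(at_z(ci,c(p),135)[:2]-v[:2]))
# wrist cam vs tool
o=ctrl.get_obs();W=np.array(optics.camera_info("wrist")["pose"]);T=np.eye(4);T[:3,:3]=R.from_rotvec(o["orientation"]).as_matrix();T[:3,3]=o["ee_pos"]
print((np.linalg.inv(T)@W).round(3)); print(T.round(3),np.round(optics.camera_info("wrist")["K"],1))
E
```

```text
scope [7.26335169e+02 7.57093311e+01 1.02271950e-01] 5.8597511145242605
[[ 0.9  1.2]
 [ 2.7 -1.5]
 [-1.  -1.9]
 [-2.7  2.1]]
mount [5.74349635e+02 9.09029108e+01 8.24021655e-02] 4.721296307805281
[[ 0.6  0. ]
 [ 0.2  0.1]
 [-0.6  0.2]
 [-0.2 -0.3]]
in scope [-149.64020639   30.63096408] -1.1384548067189786
fence [-21.11527801 -17.23401204]
fence [-280.18068282  -15.26771499]
[[-1.0000e-03 -9.6000e-01 -2.8000e-01  7.8648e+01]
 [ 1.0000e+00 -1.0000e-03 -1.0000e-03  4.1300e-01]
 [ 1.0000e-03 -2.8000e-01  9.6000e-01  1.9087e+01]
 [ 0.0000e+00  0.0000e+00  0.0000e+00  1.0000e+00]]
[[ 9.16000e-01  4.01000e-01  0.00000e+00  2.50772e+02]
 [ 4.01000e-01 -9.16000e-01 -0.00000e+00 -5.72475e+02]
 [ 0.00000e+00  0.00000e+00 -1.00000e+00  4.04668e+02]
 [ 0.00000e+00  0.00000e+00  0.00000e+00  1.00000e+00]] [[270.8   0.  256. ]
 [  0.  270.8 195. ]
 [  0.    0.    1. ]]
```

Call:
send_rows:
  rows:
    - {"offset": [0.0288,-0.026,0],"twist": [0,0,0]}
    - {"offset": [0.0288,-0.026,0],"twist": [0,0,0]}
    - {"offset": [0.0288,-0.026,0],"twist": [0,0,0]}
    - {"offset": [0.0288,-0.026,0],"twist": [0,0,0]}
    - {"offset": [0.0288,-0.026,0],"twist": [0,0,0]}
  gripper: 0.0878

```text
t: 1.62
ee_pos: [330.3, -396.1, 404.0]
orientation: [3.073, 0.628, 0.0]
ft_force: [0.3, 0.1, -0.7]
width: 87.8
```

Call:
send_rows:
  rows:
    - {"offset": [0.0288,-0.026,0],"twist": [0,0,0]}
    - {"offset": [0.0288,-0.026,0],"twist": [0,0,0]}
    - {"offset": [0.0288,-0.026,0],"twist": [0,0,0]}
    - {"offset": [0.0288,-0.026,0],"twist": [0,0,0]}
    - {"offset": [0.0288,-0.026,0],"twist": [0,0,0]}

```text
t: 2.03
ee_pos: [413.6, -211.5, 404.3]
orientation: [3.072, 0.623, 0.004]
ft_force: [-0.5, -0.5, 0.2]
width: 87.8
```

Call:
send_rows:
  rows:
    - {"offset": [0.0288,-0.026,0],"twist": [0,0,0]}
    - {"offset": [0.0288,-0.026,0],"twist": [0,0,0]}
    - {"offset": [0.0288,-0.026,0],"twist": [0,0,0]}
    - {"offset": [0.0288,-0.026,0],"twist": [0,0,0]}
    - {"offset": [0.0288,-0.026,0],"twist": [0,0,0]}

```text
t: 2.45
ee_pos: [497.7, -25.9, 405.1]
orientation: [3.07, 0.622, 0.009]
ft_force: [0.6, -0.1, 0.9]
width: 87.7
```

Call:
send_rows:
  rows:
    - {"offset": [0.0258,-0.024,0],"twist": [0,0,0]}
    - {"offset": [0.0258,-0.024,0],"twist": [0,0,0]}
    - {"offset": [0.0258,-0.024,0],"twist": [0,0,0]}
    - {"offset": [0.0258,-0.024,0],"twist": [0,0,0]}
    - {"offset": [0.0258,-0.024,0],"twist": [0,0,0]}

```text
t: 2.87
ee_pos: [572.0, 145.5, 405.6]
orientation: [3.069, 0.625, 0.013]
ft_force: [0.0, -1.1, 0.5]
width: 88.0
```

Call:
send_rows:
  rows:
    - {"offset": [0,0,0],"twist": [0,0,-7.1]}
    - {"offset": [0,0,0],"twist": [0,0,-7.1]}
    - {"offset": [0,0,0],"twist": [0,0,-7.1]}
    - {"offset": [0,0,0],"twist": [0,0,-7.1]}
    - {"offset": [0,0,0],"twist": [0,0,-7.1]}

```text
t: 3.28
ee_pos: [574.7, 154.8, 405.3]
orientation: [2.722, 1.545, 0.014]
ft_force: [-0.3, -0.1, 0.3]
width: 87.9
```

Call:
send_rows:
  rows:
    - {"offset": [0,0,0],"twist": [0,0,-7.1]}
    - {"offset": [0,0,0],"twist": [0,0,-7.1]}
    - {"offset": [0,0,0],"twist": [0,0,-7.1]}
    - {"offset": [0,0,0],"twist": [0,0,-7.1]}
    - {"offset": [0,0,0],"twist": [0,0,-7.1]}

```text
t: 3.7
ee_pos: [574.7, 155.3, 405.3]
orientation: [2.114, 2.305, 0.008]
ft_force: [-0.0, 0.7, -0.6]
width: 87.9
```

```bash
cat >> h.py <<'E'
V=[726.335,75.709,0.10227]
def s2w(p): return rot(V[2])@np.array(p[:2],float)+V[:2]
def w2s(p): return rot(-V[2])@(np.array(p[:2],float)-V[:2])
def tool():
    o=ctrl.get_obs();M=R.from_rotvec(o["orientation"]).as_matrix()
    print("t",round(o["t"],2),"tool scope xy",w2s(o["ee_pos"]).round(1),"z",round(o["ee_pos"][2],1),"yaw of toolx vs scope y (deg)",round(np.degrees(np.arctan2(M[1,0],M[0,0])-V[2])-90,2),"toolz",M[:,2].round(3),"F",o["ft_force"].round(1),"w",round(o["width"],1))
    return o,M
E
python3 - <<'E'
from h import *
o,M=tool();ci=optics.camera_info("wrist");im,d=optics.get_image("wrist");cv2.imwrite("pics/w1.png",im);np.save("pics/w1.npy",d)
import json;json.dump({k:np.array(v).tolist() for k,v in ci.items()},open("pics/w1.json","w"))
cv2.imwrite("pics/w1v.png",cv2.resize(im,None,fx=1.5,fy=1.5))
for l in ["home","stop","fence","core_mount"]:
    for r in nets.spot_point("wrist",l)[:2]: print(l,np.round(r["position"],1),round(r["conf"],2),w2s(at_z(ci,r["position"],120)).round(1))
E
```

```text
t 3.7 tool scope xy [-142.8   94.6] z 405.3 yaw of toolx vs scope y (deg) -0.92 toolz [ 0.013 -0.005 -1.   ] F [-0.   0.7 -0.6] w 87.9
home [342.3 275. ] 0.67 [-42.   -3.6]
home [275.  285.1] 0.58 [-117.6  -14.9]
stop [411.6 269.4] 0.57 [34.6  2. ]
stop [274.3 283.2] 0.18 [-118.4  -12.4]
fence [278.5 286.5] 0.67 [-113.6  -16.8]
core_mount [245.4 250.7] 0.79 [-150.    29.2]
```

View pics/w1v.png

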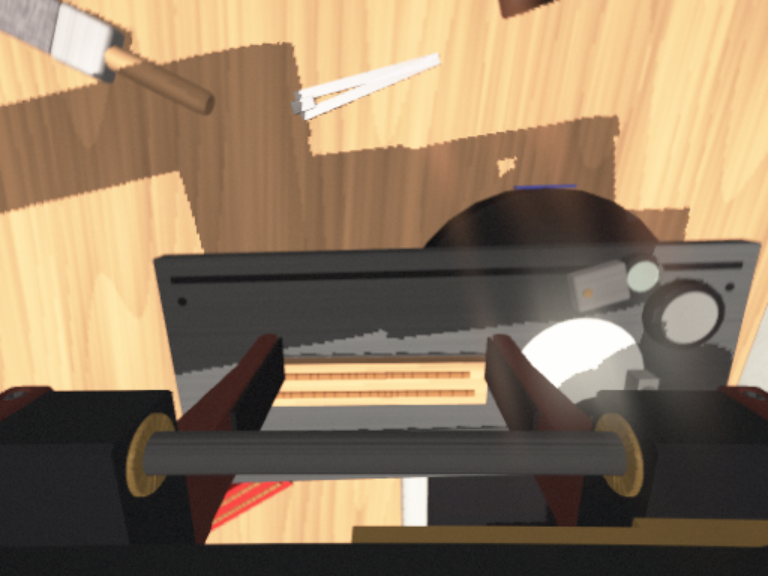

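The wrist view shows the mount between the fingers (display px 280–485, 360–405). The loupe (600,285) and cap (683,312) are on the right, clear of the pushing side. The lens base spot is at (585,350).

```bash
python3 - <<'E'
from h import *
import json
ci=json.load(open("pics/w1.json"));d=np.load("pics/w1.npy");ct=optics.camera_info("top");dt=np.load("pics/top0.npy")
for p in [(150,205),(150,230),(200,215),(250,225),(250,212)]: q=at_depth(ci,p,d[p[1],p[0]]);print("table z",w2s(q).round(0),q[2].round(1))
for p in [(379,186),(383,207),(250,247),(230,268)]: q=at_depth(ci,p,d[p[1],p[0]]);print("loupe x2, mount x2",w2s(q).round(1),q[2].round(1))
for p in [(190,160),(205,190),(225,190),(235,190)]: q=at_depth(ct,p,dt[p[1],p[0]]);print("top",w2s(q).round(0),q[2].round(1))
E
```

```text
table z [-246.   84.] 120.4
table z [-249.   56.] 120.8
table z [-196.   72.] 120.1
table z [-144.   60.] 121.5
table z [-144.   74.] 121.0
loupe x2, mount x2 [-15.5 101. ] 126.9
loupe x2, mount x2 [-6.3 77. ] 121.6
loupe x2, mount x2 [-144.6   40.7] 133.9
loupe x2, mount x2 [-166.    17.7] 135.3
top [-60. 149.] -7.0
top [-175.   92.] 121.5
top [-182.   30.] 135.2
top [-184.    1.] 119.3
```

Call:
send_rows:
  rows:
    - {"offset": [-0.004,-0.002,0.018],"twist": [0,0,-0.9]}
    - {"offset": [-0.002,-0.002,0.018],"twist": [0,0,0]}
    - {"offset": [-0.002,-0.002,0.018],"twist": [0,0,0]}
    - {"offset": [-0.002,-0.001,0.015],"twist": [0,0,0]}
    - {"offset": [0,0,0],"twist": [0,0,0]}

```text
t: 4.37
ee_pos: [570.2, 144.3, 336.0]
orientation: [2.122, 2.294, 0.015]
ft_force: [-0.3, 0.0, -0.6]
width: 87.9
```

```bash
python3 -c "
from h import *
tool()"
```

```text
t 4.37 tool scope xy [-148.3   84.2] z 336.0 yaw of toolx vs scope y (deg) -1.4 toolz [ 0.019 -0.004 -1.   ] F [-0.3  0.  -0.6] w 87.9
```

```bash
cat >> h.py <<'E'
def plan(xy,z,yaw=0):
    "tool-frame offset (mm) and twist (deg) from the present pose to tool at scope xy, height z, tool x along scope y (+yaw)"
    o,M=tool();a=V[2]+np.pi/2+np.radians(yaw);X=np.array([np.cos(a),np.sin(a),0]);Z=np.array([0,0,-1.]);G=np.c_[X,np.cross(Z,X),Z]
    print("offset",(M.T@(np.r_[s2w(xy),z]-o["ee_pos"])).round(1),"twist",np.degrees(R.from_matrix(M.T@G).as_rotvec()).round(2))
E
python3 -c "
from h import *
plan((-150,80),307)"
```

```text
t 4.37 tool scope xy [-148.3   84.2] z 336.0 yaw of toolx vs scope y (deg) -1.4 toolz [ 0.019 -0.004 -1.   ] F [-0.3  0.  -0.6] w 87.9
offset [-4.1 -2.2 29. ] twist [ 1.05  0.32 -1.39]
```

Call:
send_rows:
  rows:
    - {"offset": [-0.001,-0.001,0.008],"twist": [1.0,0.3,-1.4]}
    - {"offset": [-0.001,0,0.008],"twist": [0,0,0]}
    - {"offset": [-0.001,0,0.006],"twist": [0,0,0]}
    - {"offset": [0,0,0.003],"twist": [0,0,0]}
    - {"offset": [0,0,0],"twist": [0,0,0]}

```text
t: 4.78
ee_pos: [570.7, 141.4, 311.3]
orientation: [2.113, 2.322, 0.003]
ft_force: [-0.2, -0.0, -0.2]
width: 87.6
```

```bash
python3 -c "
from h import *
plan((-150,80),307)"
```

```text
t 4.78 tool scope xy [-148.1   81.2] z 311.3 yaw of toolx vs scope y (deg) -0.45 toolz [ 0.003  0.    -1.   ] F [-0.2 -0.  -0.2] w 87.6
offset [-1.2 -1.9  4.3] twist [ 0.17  0.01 -0.45]
```

Call:
send_rows:
  rows:
    - {"offset": [-0.002,-0.002,0.004],"twist": [0,0,-0.5]}
    - {"offset": [-0.01,0,0.001],"twist": [0,0,0]}
    - {"offset": [-0.01,0,0],"twist": [0,0,0]}
    - {"offset": [-0.01,0,0],"twist": [0,0,0]}
    - {"offset": [-0.008,0,0],"twist": [0,0,0]}

```text
t: 5.2
ee_pos: [573.3, 99.5, 307.3]
orientation: [2.099, 2.332, 0.007]
ft_force: [-0.5, 0.2, -0.2]
width: 88.0
```

```bash
python3 -c "
from h import *
plan((-150,30),306)"
```

```text
t 5.2 tool scope xy [-149.8   39.3] z 307.3 yaw of toolx vs scope y (deg) 0.15 toolz [ 0.006  0.001 -1.   ] F [-0.5  0.2 -0.2] w 88.0
offset [-9.3 -0.2  1.3] twist [ 0.34 -0.01  0.15]
```

Pushing on in small steps.

Call:
send_rows:
  rows:
    - {"offset": [-0.004,0,0.001],"twist": [0.3,0,0.1]}
    - {"offset": [-0.004,0,0],"twist": [0,0,0]}
    - {"offset": [-0.003,0,0],"twist": [0,0,0]}
    - {"offset": [-0.001,0,0],"twist": [0,0,0]}
    - {"offset": [-0.001,0,0],"twist": [0,0,0]}

```text
t: 5.62
ee_pos: [574.9, 86.1, 307.2]
orientation: [-2.104, -2.325, -0.012]
ft_force: [0.1, 6.0, -1.6]
width: 87.6
```

```bash
python3 -c "
from h import *
plan((-150,26),306)
im,d=optics.get_image('wrist');cv2.imwrite('pics/w2v.png',cv2.resize(im[200:320,120:360],None,fx=3,fy=3))"
```

```text
t 5.62 tool scope xy [-149.6   25.8] z 307.2 yaw of toolx vs scope y (deg) -0.16 toolz [ 0.001  0.009 -1.   ] F [ 0.1  6.  -1.6] w 87.6
offset [ 0.2 -0.4  1.2] twist [ 0.1  -0.53 -0.16]
```

View pics/w2v.png

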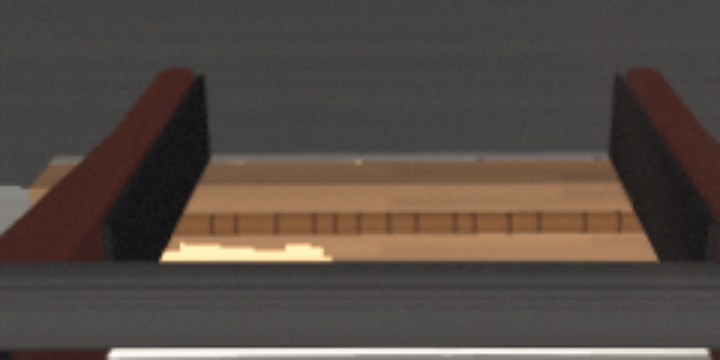

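Force is 6 N with the finger face at y≈16, and the view shows the mount parallel between both fingers, so it is flush on the fence. I back off, lift, and go behind the trailing end.

Call:
send_rows:
  rows:
    - {"offset": [0.008,0,0],"twist": [0,0,0]}
    - {"offset": [0.004,0,-0.015],"twist": [0,-0.5,-0.2]}
    - {"offset": [0,0,-0.02],"twist": [0,0,0]}
    - {"offset": [-0.004,-0.03,0],"twist": [0,0,0]}
    - {"offset": [-0.01,-0.03,0],"twist": [0,0,0]}

```text
t: 6.08
ee_pos: [518.1, 79.9, 343.2]
orientation: [2.1, 2.331, 0.005]
ft_force: [-0.5, -0.6, 0.2]
width: 87.7
```

Call:
send_rows:
  rows:
    - {"offset": [-0.01,-0.03,0],"twist": [0,0,0]}
    - {"offset": [-0.01,-0.03,0],"twist": [0,0,0]}
    - {"offset": [0,-0.02,0],"twist": [0,0,0]}
    - {"offset": [0,-0.01,0],"twist": [0,0,0]}
    - {"offset": [0,0,0],"twist": [0,0,0]}

```text
t: 6.5
ee_pos: [422.0, 48.6, 343.1]
orientation: [2.1, 2.331, 0.001]
ft_force: [0.4, -0.0, 0.5]
width: 87.9
```

```bash
python3 -c "
from h import *
plan((-302,2),307)"
```

```text
t 6.5 tool scope xy [-305.6    4.1] z 343.1 yaw of toolx vs scope y (deg) 0.12 toolz [ 0.003 -0.002 -1.   ] F [ 0.4 -0.   0.5] w 87.9
offset [-2.   3.4 36.1] twist [0.17 0.14 0.12]
```

Call:
send_rows:
  rows:
    - {"offset": [-0.001,0.001,0.012],"twist": [0,0,0]}
    - {"offset": [-0.001,0.001,0.012],"twist": [0,0,0]}
    - {"offset": [0,0.001,0.009],"twist": [0,0,0]}
    - {"offset": [0,0,0.003],"twist": [0,0,0]}
    - {"offset": [0,0,0],"twist": [0,0,0]}

```text
t: 6.92
ee_pos: [428.3, 47.3, 307.4]
orientation: [2.097, 2.328, 0.007]
ft_force: [-0.1, -0.9, -0.2]
width: 88.0
```

```bash
python3 -c "
from h import *
plan((-183,2),307)
im,d=optics.get_image('wrist');cv2.imwrite('pics/w3v.png',im)"
```

```text
t 6.92 tool scope xy [-299.4    2.2] z 307.4 yaw of toolx vs scope y (deg) 0.13 toolz [ 0.01  -0.002 -1.   ] F [-0.1 -0.9 -0.2] w 88.0
offset [ -0.4 116.3   1.5] twist [0.53 0.19 0.13]
```

View pics/w3v.png

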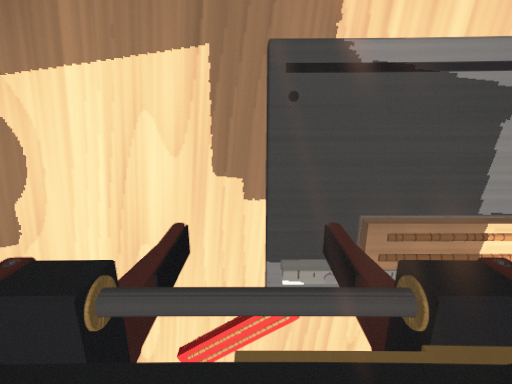

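The front finger sits just behind the trailing end (px ~(360,240)), clear of the fence. I start to slide.

Call:
send_rows:
  rows:
    - {"offset": [0,0.007,0],"twist": [0.5,0.2,0.1]}
    - {"offset": [0,0.007,0],"twist": [0,0,0]}
    - {"offset": [0,0.007,0],"twist": [0,0,0]}
    - {"offset": [0,0.008,0],"twist": [0,0,0]}
    - {"offset": [0,0.008,0],"twist": [0,0,0]}

```text
t: 7.38
ee_pos: [468.4, 51.8, 308.6]
orientation: [-2.104, -2.332, -0.0]
ft_force: [-0.5, 0.6, -0.7]
width: 88.0
```

Call:
send_rows:
  rows:
    - {"offset": [0,0.008,0],"twist": [0,0,0]}
    - {"offset": [0,0.008,0],"twist": [0,0,0]}
    - {"offset": [0,0.008,0],"twist": [0,0,0]}
    - {"offset": [0,0.008,0],"twist": [0,0,0]}
    - {"offset": [0,0.004,0],"twist": [0,0,0]}

```text
t: 7.8
ee_pos: [509.5, 56.0, 308.9]
orientation: [-2.104, -2.333, -0.001]
ft_force: [-3.1, 0.0, 2.0]
width: 88.1
```

```bash
python3 -c "
from h import *
plan((-183,2),307)
im,d=optics.get_image('wrist');cv2.imwrite('pics/w4v.png',im)
im,d=optics.get_image('top');cv2.imwrite('pics/t4.png',cv2.resize(im[75:235,160:290],None,fx=4,fy=4))"
```

```text
t 7.8 tool scope xy [-217.7    2.5] z 308.9 yaw of toolx vs scope y (deg) 0.04 toolz [ 0.     0.001 -1.   ] F [-3.1  0.   2. ] w 88.1
offset [-0.5 34.7  1.9] twist [ 0.02 -0.04  0.04]
```

View pics/w4v.png

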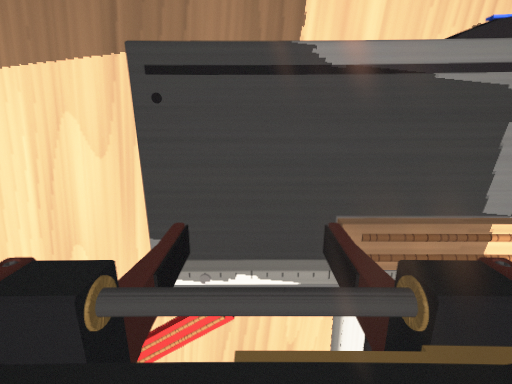

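The mount is still square, moving with the finger at about 3 N.

Call:
send_rows:
  rows:
    - {"offset": [0,0.007,0.001],"twist": [0,0,0]}
    - {"offset": [0,0.007,0.001],"twist": [0,0,0]}
    - {"offset": [0,0.006,0],"twist": [0,0,0]}
    - {"offset": [0,0.005,0],"twist": [0,0,0]}
    - {"offset": [0,0.002,0],"twist": [0,0,0]}

```text
t: 8.32
ee_pos: [537.1, 58.9, 306.4]
orientation: [-2.103, -2.331, 0.002]
ft_force: [-3.5, -0.4, 3.3]
width: 87.8
```

```bash
python3 -c "
from h import *
plan((-183,2),307)"
```

```text
t 8.32 tool scope xy [-190.     2.6] z 306.4 yaw of toolx vs scope y (deg) 0.04 toolz [-0.002  0.    -1.   ] F [-3.5 -0.4  3.3] w 87.8
offset [-0.6  7.  -0.6] twist [-0.13 -0.04  0.04]
```

Call:
send_rows:
  rows:
    - {"offset": [0,0.003,-0.0005],"twist": [0,0,0]}
    - {"offset": [0,0.002,0],"twist": [0,0,0]}
    - {"offset": [0,0.002,0],"twist": [0,0,0]}
    - {"offset": [0,0.001,0],"twist": [0,0,0]}
    - {"offset": [0,0.001,0],"twist": [0,0,0]}

```text
t: 8.73
ee_pos: [547.1, 59.9, 306.8]
orientation: [-2.102, -2.331, 0.003]
ft_force: [-2.8, 0.2, 1.3]
width: 87.5
```

```bash
python3 -c "
from h import *
plan((-183,2),307)"
```

```text
t 8.73 tool scope xy [-179.9    2.6] z 306.8 yaw of toolx vs scope y (deg) 0.04 toolz [-0.003  0.    -1.   ] F [-2.8  0.2  1.3] w 87.5
offset [-0.6 -3.1 -0.2] twist [-0.18 -0.04  0.04]
```

Call:
send_rows:
  rows:
    - {"offset": [0,0.001,0],"twist": [0,0,0]}
    - {"offset": [0,0.001,0],"twist": [0,0,0]}
    - {"offset": [0,0.001,0],"twist": [0,0,0]}
    - {"offset": [0,0.001,0],"twist": [0,0,0]}
    - {"offset": [0,0.001,0],"twist": [0,0,0]}

```text
t: 9.15
ee_pos: [550.1, 60.2, 306.8]
orientation: [-2.099, -2.328, 0.011]
ft_force: [-6.9, 0.0, 5.3]
width: 87.8
```

```bash
python3 - <<'E'
from h import *
plan((-183,2),307)
a,_=optics.get_image('wrist');b,_=optics.get_image('top');c,_=optics.get_image('scene')
cv2.imwrite('pics/s5.png',c)
f=lambda i,s:cv2.resize(i,s,interpolation=cv2.INTER_CUBIC)
cv2.imwrite('pics/v5.png',np.vstack([f(a[180:300,212:512],(750,300)),np.hstack([f(b[90:180,185:297],(373,300)),f(c[165:265,170:295],(377,300))])]))
E
```

```text
t 9.15 tool scope xy [-176.9    2.6] z 306.8 yaw of toolx vs scope y (deg) 0.05 toolz [-0.01 -0.   -1.  ] F [-6.9  0.   5.3] w 87.8
offset [-0.6 -6.1 -0.2] twist [-0.58 -0.04  0.05]
```

View pics/v5.png

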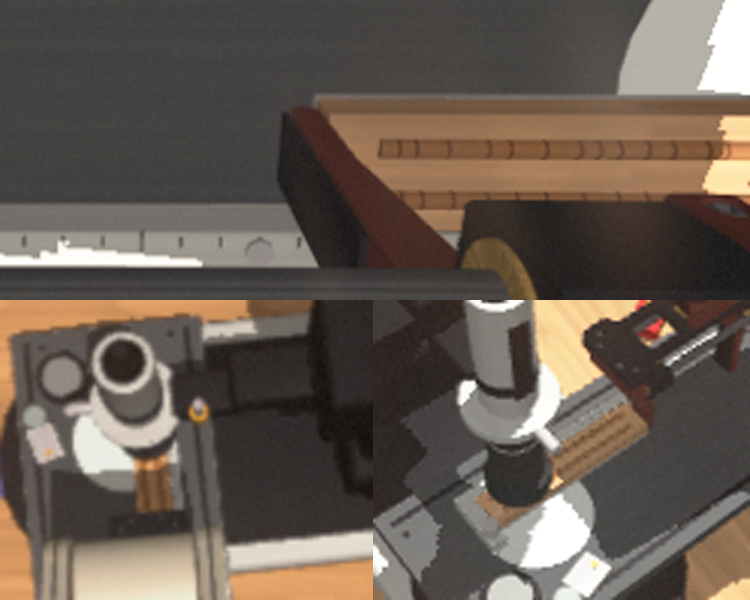

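Force rises and advance slows. The scene view (lower right) shows the leading end at the stop bracket near (490,515). A short firmer push to confirm.

Call:
send_rows:
  rows:
    - {"offset": [0,0.0015,0],"twist": [-0.2,0,0]}
    - {"offset": [0,0.0015,0],"twist": [0,0,0]}
    - {"offset": [0,0.0015,0],"twist": [0,0,0]}
    - {"offset": [0,0.0015,0],"twist": [0,0,0]}
    - {"offset": [0,0.0015,0],"twist": [0,0,0]}

```text
t: 9.72
ee_pos: [552.3, 60.5, 307.0]
orientation: [-2.093, -2.321, 0.026]
ft_force: [-7.7, -1.0, 8.1]
width: 87.7
```

```bash
python3 - <<'E'
from h import *
plan((-183,2),307)
im=cv2.imread('pics/s5.png');cv2.imwrite('pics/s5c.png',cv2.resize(im[195:260,180:290],None,fx=7,fy=7,interpolation=cv2.INTER_CUBIC))
E
```

```text
t 9.72 tool scope xy [-174.7    2.7] z 307.0 yaw of toolx vs scope y (deg) 0.06 toolz [-0.023 -0.002 -1.   ] F [-7.7 -1.   8.1] w 87.7
offset [-0.7 -8.3  0.1] twist [-1.32 -0.04  0.06]
```

View pics/s5c.png

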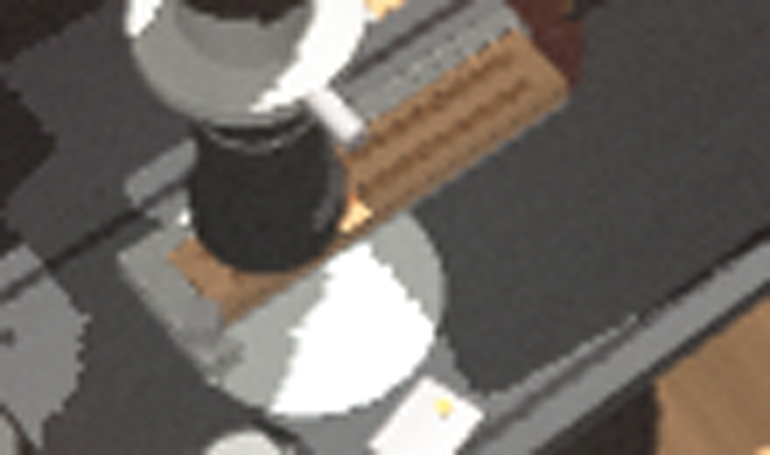

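The tip has stopped advancing: corrected for the tool's tilt, it stayed at the same place while force rose. So the mount is home against the stop. I back off and look from above.

Call:
send_rows:
  rows:
    - {"offset": [0,-0.005,0],"twist": [-1.0,0,0]}
    - {"offset": [0,-0.01,0],"twist": [-0.3,0,0]}
    - {"offset": [0,-0.008,-0.015],"twist": [0,0,0]}
    - {"offset": [0,0,-0.03],"twist": [0,0,0]}
    - {"offset": [0.02,0,-0.03],"twist": [0,0,0]}

```text
t: 10.13
ee_pos: [523.3, 76.0, 378.0]
orientation: [-2.103, -2.327, 0.009]
ft_force: [0.7, 0.5, 0.7]
width: 88.2
```

Call:
send_rows:
  rows:
    - {"offset": [0.03,0,-0.02],"twist": [0,0,0]}
    - {"offset": [0.03,0.01,0],"twist": [0,0,0]}
    - {"offset": [0.03,0.02,0],"twist": [0,0,0]}
    - {"offset": [0.01,0.01,0],"twist": [0,0,0]}
    - {"offset": [0,0,0],"twist": [0,0,0]}

```text
t: 10.55
ee_pos: [552.6, 184.1, 407.3]
orientation: [2.105, 2.325, 0.016]
ft_force: [-0.7, -0.0, 0.2]
width: 87.8
```

```bash
python3 - <<'E'
from h import *
tool()
ci=optics.camera_info('wrist');a,d=optics.get_image('wrist');cv2.imwrite('pics/w6.png',a);np.save('pics/w6.npy',d)
import json;json.dump({k:np.array(v).tolist() for k,v in ci.items()},open("pics/w6.json","w"))
cv2.imwrite('pics/w6v.png',cv2.resize(a,None,fx=1.5,fy=1.5,interpolation=cv2.INTER_CUBIC))
E
```

```text
t 10.55 tool scope xy [-161.7  125.6] z 407.3 yaw of toolx vs scope y (deg) -0.17 toolz [ 0.01   0.004 -1.   ] F [-0.7 -0.   0.2] w 87.8
```

View pics/w6v.png

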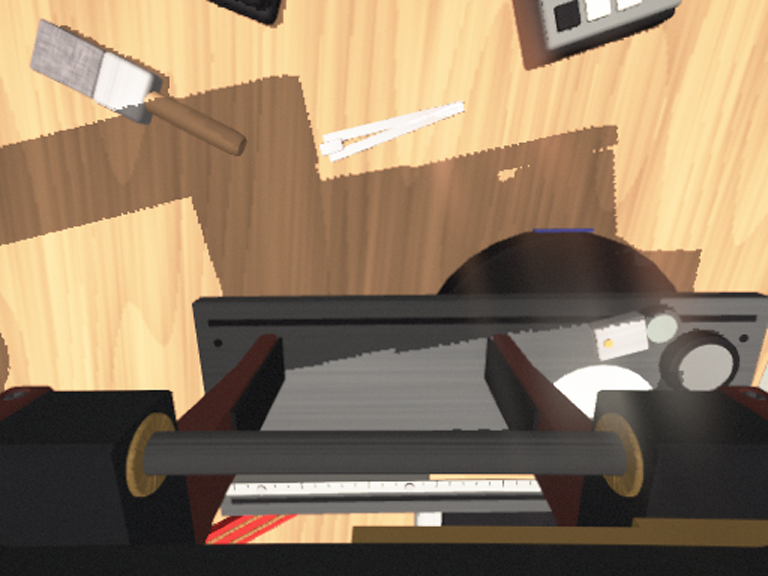

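The mount is hidden by the gripper bar here, and the cap, loupe, tweezers and brush are unmoved. I shift 75 mm toward the fence for a clear view.

Call:
send_rows:
  rows:
    - {"offset": [-0.02,0.002,0],"twist": [0,0,0]}
    - {"offset": [-0.02,0.002,0],"twist": [0,0,0]}
    - {"offset": [-0.02,0.002,0],"twist": [0,0,0]}
    - {"offset": [-0.015,0.002,0],"twist": [0,0,0]}
    - {"offset": [0,0,0],"twist": [0,0,0]}

```text
t: 11.02
ee_pos: [563.4, 101.9, 403.3]
orientation: [2.106, 2.329, 0.003]
ft_force: [0.4, 0.0, 0.2]
width: 87.9
```

```bash
python3 - <<'E'
from h import *
tool()
ci=optics.camera_info('wrist');a,d=optics.get_image('wrist');cv2.imwrite('pics/w7.png',a);np.save('pics/w7.npy',d)
import json;json.dump({k:np.array(v).tolist() for k,v in ci.items()},open("pics/w7.json","w"))
for n,p in [("home mount corners",[(-125,16,134),(-125,-16,134),(35,16,134)]),("fence",[(-280,-16,135),(-100,-16,135)])]:
    print(n,[proj(ci,[*s2w(q),q[2]]).round(1).tolist() for q in p])
cv2.imwrite('pics/w7v.png',cv2.resize(a[200:320,150:406],None,fx=3,fy=3,interpolation=cv2.INTER_CUBIC))
E
```

```text
t 11.02 tool scope xy [-159.4   42.7] z 403.3 yaw of toolx vs scope y (deg) -0.1 toolz [ 0.002  0.001 -1.   ] F [0.4 0.  0.2] w 87.9
home mount corners [[288.2, 224.9], [287.3, 253.9], [451.0, 224.6]]
fence [[135.3, 255.3], [311.9, 254.3]]
```

View pics/w7v.png

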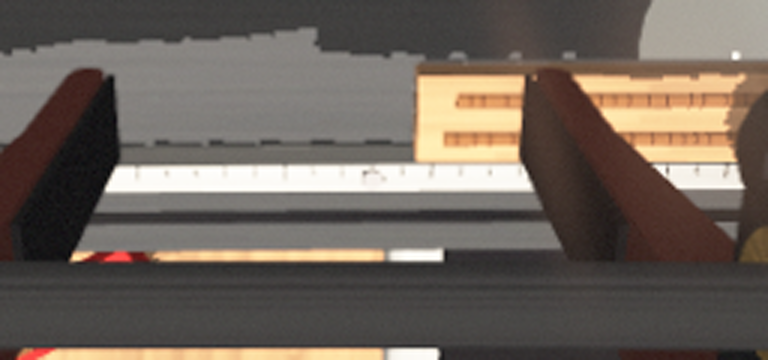

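The view shows the mount's trailing end at display (417,66–160), against the scale fence with no gap. It is at px 289 and 288 is predicted for home. Now a numerical check of squareness.

```bash
python3 - <<'E'
from h import *
import json
ci=json.load(open("pics/w7.json"));a=cv2.cvtColor(cv2.imread("pics/w7.png"),cv2.COLOR_BGR2HSV)
S=a[:,:,1].astype(float);G=a[:,:,2].astype(float)
def line(cols,lo,hi,sig,z,sgn):
    P=[]
    for c in cols:
        g=sgn*np.diff(sig[lo:hi,c]);i=int(np.argmax(g))
        w=np.clip(g[max(0,i-1):i+2],0,None);r=lo+max(0,i-1)+(w@np.arange(len(w)))/w.sum()+.5
        P.append(w2s(at_z(ci,(c,r),z)))
    P=np.array(P);k=np.polyfit(P[:,0],P[:,1],1);res=P[:,1]-np.polyval(k,P[:,0]);m=abs(res)<1.5;k=np.polyfit(P[m,0],P[m,1],1)
    print("deg",np.degrees(np.arctan(k[0])).round(2),"y at ends",np.polyval(k,P[[0,-1],0]).round(2),"x",P[[0,-1],0].round(0),"n",m.sum(),"rms",res[m].std().round(2))
cm=list(range(292,322))+list(range(345,392))
line(cm,216,232,G,134,1)   # front top edge, brightening
line(range(292,322),246,260,S,134,-1) # back edge wood->white
line(range(195,285),246,262,G,135,1)  # fence front top edge
line(list(range(195,322)),256,270,G,135,-1) # fence rear edge
E
```

```text
deg -0.31 y at ends [16.22 15.69] x [-121.  -23.] n 77 rms 0.45
deg 0.07 y at ends [-16.11 -16.08] x [-120.  -90.] n 30 rms 0.04
deg 0.22 y at ends [-16.08 -15.73] x [-219. -129.] n 90 rms 0.07
deg -0.06 y at ends [-26.09 -26.23] x [-220.  -90.] n 127 rms 0.05
```

```bash
python3 -c "
from h import *
tool(); print(ctrl.close_job())"
```

```text
t 11.07 tool scope xy [-159.6   43.5] z 403.2 yaw of toolx vs scope y (deg) -0.12 toolz [ 0.002  0.001 -1.   ] F [-1.1  0.2 -0. ] w 87.8
the job is handed in; nothing more can be done
None
```

The mount is in viewing position, flush with the long fence and home against the end stop, and I handed the job in at t = 11.1 s. I pressed it square with both open fingers (about 6 N). Then I slid it from its trailing end under the lens until it stopped.

**Last checks:**
- **Fence:** the mount's back edge measured y = -16.1 mm against the fence at about -16 mm. Three of the four edge fits (the mount's back edge and both fence edges) agreed within 0.3° of each other. The mount's front edge read -0.3°, but with more scatter.
- **Stop:** the push force rose to about 8 N while the fingertip stopped advancing. The trailing end sits within about 1 mm of its predicted place. The leading end showed at the stop in the scene picture, but that was taken just before the last short push and the lens hid it afterwards.
- **Surroundings:** the arm ended clear of everything. The gripper was kept clear of the lens head throughout. The cap, loupe, tweezers and brush looked unmoved, and I did not go near the red look-alike. I did not re-check the items at the far end of the bench.

No check failed.

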